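# Change a battery in the market scale from the gravity rack

## Robot

A 6-joint arm with a two-finger parallel gripper is mounted at the origin on the work surface. World frame = base frame: x ahead of the robot, y to its left, z up, the work surface at z = 0. Lengths are in mm, angles in rad, forces in N, time in s.
With the tool pointing down it reaches from about 275 to 750 mm from the base axis. Payload 10.2 kg.
Tool frame: the origin (TCP) lies at the very end of the fingers, on their centre line; the grasp point (between the pads) lies 19 mm behind it; z points along the fingers, y is the direction in which the jaws open and shut (so a half turn about z gives the same grasp; the last joint's range is limited). The gripper opens to 85 mm and grips with 20 to 120 N. Pads are 22 mm wide; open, the fingers measure 114 mm over their backs; the gripper's body (76 mm by 85 mm) begins 54 mm behind the grasp point. The pads swing forward as they close: fully open they stand 13 mm farther back than shut.
Start: joints at [-1.563, 0.313, 1.498, -0, 1.331, -0.223], TCP at [120.083, -511.088, 231.294] pointing down, gripper open.
Joint ranges: [-2.94, 2.94], [-0.97, 2.17], [0.19, 2.56], [-1.23, 4.37], [0.02, 3.11], [-2.88, 2.88]. Speed limits (rad/s): [2.39, 2.39, 3.01, 3.14, 3.14, 3.14].

## Interface

Orientations are given as a unit quaternion [w, x, y, z].
In Python, from rig import telemetry, eyes, ctrl, nets gives the robot as it stands. The module is installed in compiled form; this text tells all that it offers.
- The arm moves only by the tool drive_tool, never from a script. Its argument "series" is text: rows parted by semicolons, each of 7 numbers parted by spaces: the shift along the tool's x, y, z normalised to -1 to 1, where 1 is 0.12 m, then the turn, a rotation vector about the tool's x, y, z normalised to -1 to 1, where 1 is 0.5 rad, then the opening, from 0 (shut) to 1 (fully open). In form: tx ty tz wx wy wz hand; .... A call has 1 to 20 rows; each row is the pose to reach, as a shift and turn from the pose measured when the call began, along the tool's axes at that moment; what a row does not reach only later rows make up. A row lasts 1/10 s, in which the tool goes at most 50 mm and 8.59 degrees, less where a joint would pass 70% of its speed; a pose out of reach is approached as far as the arm can. A call with a number of a shift or a turn outside -1 to 1 is refused whole. A call with a gripper value outside its range is refused whole. The fingers move at their own pace and stop on an object; "newtons" is the grip in N (left out, the last holds). Time passes only in rows, so rows that repeat a pose let the fingers close. It gives the time, the measured TCP pose, the force and the opening at its end, in the units of the state.
- telemetry.sense(): the state, without advancing time (a new reading comes with each control period).
- eyes.capture(name): name is "side" or "top"; returns a dict with "frame" (420x560x3 uint8, red, green, blue), "fx", "fy", "cx", "cy" (pixels), "view" (4x4, takes a point from world to camera coordinates). Camera axes: x right, y up, looking along -z (the intrinsics and any distortion apply to the point x, -y, -z); pixel columns grow to the right and rows downward; lengths in mm; the calibration is good to about 2 mm. A picture is of the moment at which its call begins. There is no depth.
- ctrl.finish_job(): hands the job in, once; it reports no verdict.
Trained networks look in a picture, given as the dict that the camera call returned (one of the last four; its "shot" number tells which), for a name from the list of things; names that differ only in an ending like _2 or _b are one class to them, and where a whole thing is asked for, a point or a joint stands for the part that bears it (a point fixed in the world has none). Each returns a list of dicts, best first, with "confidence" (0 to 1); they miss things now and then, are a little off and sometimes report something else, mostly with a low value. They report only what shows in the picture. A call takes as long as a camera call. They do not tell look-alikes from the thing itself.
- nets.spot_in(name, picture): "rect" ([left, top, right, bottom] in pixels, round what is visible of it).
The state is a dict: "time_s": time; "joints": joint angles; "dq": joint speeds; "tau": joint torques, N m; "eef_pos": TCP position; "ee_rot": TCP orientation; "force": force on the tool from outside, world axes, zero at the start; "wrist_torque": the same for the moment, N m; "grip_width": opening from 0.0 (shut) to 1.0 (fully open).
Only numpy, scipy, OpenCV 4.12 (cv2) and the standard library are available. Lean on these libraries where they do the work, as an engineer would, in place of code of your own. Each camera call takes 0.05 s, during which the arm holds its last target. There are 200 camera calls.

## Task

The price scale is one battery short. Take the front cell from the lower run of the battery rack so that the next one rolls down to the stop, lay it gently into the empty place of the scale's battery bay until it is fully home, button end against the plain plate and flat end against the spring leaf, and shut the cover. Leave the other cells in the rack and everything else where it is.

Things in the scene. Friction and masses are not known exactly. Their poses are not given: they have to be found in the camera images.
- cell1_mid (a point): centre of the front cell in the rack's lower run, the one to take: a size C dry cell, 26.2 mm in diameter, 50 mm long, 66 g, grey with a black band and steel ends. It lies across the run, its axis = this frame's y, button end (button 6.4 mm in diameter, 1.8 mm high) to -y, flat end to +y. Grip it by its two end faces; the next cell touches it behind
- button1 (a point): tip of the button of that same cell, 25 mm along -y from its centre
- cell2_mid (a point): centre of the next cell of the same size in the lower run; it rolls down to the stop by itself when the front one is gone. Same frame
- cell3_mid (a point): centre of the third cell in the lower run
- cell4_mid (a point): centre of the fourth cell in the lower run
- cell5_mid (a point): centre of the fifth and last cell in the lower run
- rack: gravity-feed battery rack, aluminium and clear acrylic, fixed, 210 mm long, 75 mm wide at its foot, 200 mm high, with a lower and an upper run. Origin on the counter; +x up the runs (horizontal), the open front, at x = 14 mm, looks to -x, y across. The lower run is 53 mm wide inside and falls at 15 degrees towards -x to a lip 9 mm high
- stop (a point): where the centre of a cell lies when it rests against the lip of the lower run (axes of the rack). Beside this place the side kerbs are only 7 mm high, so fingers can reach the ends of the front cell; the full-height side walls begin 28 mm up the run
- upper_lip (a point): middle of the top edge of the front lip of the upper run, 81 mm above and 11 mm behind (+x of) the front cell's centre (axes of the rack); the upper run hangs over the lower one from here on. Because of it a hand must come to the front cell leaning from the front: tool pointing down and towards the rack's +x, some 30 to 40 degrees from vertical
- small1_mid (a point): centre of the front one of three smaller cells (14.5 x 50.5 mm) in the upper run of the rack: not wanted
- small2_mid (a point): centre of the second small cell in the upper run
- small3_mid (a point): centre of the third small cell in the upper run
- scale: counter price scale without its pan, green base, white deck, 340 x 340 mm, fixed. Origin on the counter under its middle; sloped keypad at -x; +z up. Flat deck 78 mm above the counter. In the middle a four-armed pan support up to 106 mm above the counter (x 6 to 104, y -49 to 49 mm). At +y the battery bay, sunk 14 mm into the deck, holds four C cells side by side, each along y; three are in
- bay_place (a point): where the centre of a cell lies when home in the empty fourth place (the one farthest from the keypad), with the scale's axes: 0.9 mm below deck level, cell along y. The cell goes straight down; nothing at its ends rises above the deck, so half of it stands out and the fingers stay above the deck. The neighbour cell lies 28.5 mm towards -x, the bay's end wall 15.5 mm towards +x
- bay_plate (a point): face of the rigid brass plate at the -y end of the empty place, 25 mm from its centre, for the button. Let the cell enter about 1.5 mm off towards the leaf (+y), so that the button clears the plate
- bay_leaf (a point): tip of the brass spring leaf at the +y end of the empty place, for the flat end: it has a sloped lead-in from above, gives 0.3 N per mm, is pressed back 2.7 mm by a cell that is home, and pushes the cell to the plate
- cover (a joint): angle of the battery bay's hinged cover: 0 shut; it stands open at 1.6 to 1.85 (stop at 1.9). The hinge has a little friction: the cover stays where it is left when near upright, and falls shut by itself below about 0.8
- cover_hinge (a point): middle of the cover's hinge line, which runs along the scale's y at deck level on the keypad side of the bay. Cover's x: from hinge to free edge. The cover is a shell 130.5 mm long, 84 mm wide, 17.5 mm deep, 60 g, with a 10 mm tab on its free edge. Shut, it lies from here along the scale's +x, its top 17.5 mm above the deck; open, it stands up and leans towards the keypad
- cover_edge (a point): middle of the outer face of the cover at its free edge (130.5 mm from the hinge), at the root of the tab
- spent_mid (a point): centre of a used cell of the same size, standing upright on the scale's deck at -y: leave it
- weight_mid (a point): a steel check weight with a knob, 38 mm in diameter, 68 mm high: leave it; point 30 mm above the counter
- pan_mid (a point): the scale's steel pan, 300 x 230 x 28 mm, lying on the counter: leave it; its middle
- bottle_mid (a point): a white bottle, 64 mm in diameter, 170 mm high: leave it; its middle
Mind the look-alikes: they are no part of the job. What is shaped like the rack but green or orange is not meant.

How it is judged:
By the outcome, as a careful person would: the job done as asked, in the order asked, and still so for the second after the job is handed in, with the robot touching nothing.
It also fails if it takes over 61 s, if anything falls off the work surface, if the arm or the gripper's body presses on something with over 40 N, if the wrist force passes 120 N, or if a joint passes its speed limit or range.

## Working session

There is one attempt and no reset: what is moved stays moved. The work goes in short steps, Python scripts to look and compute and a tool call to move; the robot and the scene stay as the last step left them, time stands still between calls to the robot, and variables do not carry over. Pictures are saved under pics/ and viewed, about 8 in all and at most 12, crops included, and the job is handed in when it is done.

Besides the shell and the picture viewer there is one more tool, called after "Request:" in YAML: its name, and indented under it one key for each argument. drive_tool: Moves the arm, as the interface text tells. Scaled input: -1 to 1 covers 0.12 m each way for a shift and 0.5 rad each way for a turn. Its arguments: {"type":"object","properties":{"series":{"type":"string"},"newtons":{"type":"number"}},"required":["series"]}

```bash
mkdir -p pics
cat > h.py <<'E'
import numpy as np, cv2
from rig import telemetry, eyes, ctrl, nets
from scipy.spatial.transform import Rotation as R
def cap(n, name=None):
    p=eyes.capture(n)
    if name: cv2.imwrite('pics/'+name,p['frame'][:,:,::-1])
    return p
def proj(p,X):
    X=np.atleast_2d(X); c=(p['view']@np.c_[X,np.ones(len(X))].T).T[:,:3]
    return np.c_[p['cx']+p['fx']*c[:,0]/-c[:,2], p['cy']+p['fy']*-c[:,1]/-c[:,2]]
def ray(p,uv):
    V=np.array(p['view']); d=np.array([(uv[0]-p['cx'])/p['fx'],-(uv[1]-p['cy'])/p['fy'],-1.])
    return -V[:3,:3].T@V[:3,3], V[:3,:3].T@d
def onz(p,uv,z):
    o,d=ray(p,uv); return o+d*(z-o[2])/d[2]
def tri(p,a,q,b):
    o,d=ray(p,a);o2,d2=ray(q,b);d/=np.linalg.norm(d);d2/=np.linalg.norm(d2)
    s=np.linalg.lstsq(np.c_[d,-d2],o2-o,rcond=None)[0]
    x=o+d*s[0];y=o2+d2*s[1]; return (x+y)/2,np.linalg.norm(x-y)
E
python3 - <<'E'
from h import *
s=telemetry.sense(); print({k:np.round(v,3) for k,v in s.items()})
a=cap('side','s0.png');b=cap('top','t0.png')
for p in (a,b):
    print({k:p[k] for k in p if k not in('frame','view')}); print(np.round(p['view'],3).tolist())
    for n in ['rack','cell1_mid','small1_mid','scale','cover','spent_mid','weight_mid','pan_mid','bottle_mid','bay_place','bay_plate','bay_leaf','stop']:
        try: print(n,[(np.round(r['rect']).tolist(),round(r['confidence'],2)) for r in nets.spot_in(n,p)][:6])
        except Exception as e: print(n,e)
E
```

```text
{'time_s': np.float64(0.0), 'joints': array([-1.563,  0.313,  1.498,  0.   ,  1.331, -0.223]), 'dq': array([0.   , 0.   , 0.002, 0.001, 0.001, 0.   ]), 'tau': array([ 1.0000e-03, -4.1227e+01, -2.5974e+01, -0.0000e+00,  4.0000e-03,
        0.0000e+00]), 'eef_pos': array([ 120.07 , -510.814,  230.753]), 'ee_rot': array([-0.001,  0.993,  0.115,  0.   ]), 'force': array([-0.061, -0.094,  0.514]), 'wrist_torque': array([-0.047,  0.046,  0.004]), 'grip_width': np.float64(0.996)}
{'fx': 412.26783778371043, 'fy': 412.26783778371043, 'cx': 276.62585145224494, 'cy': 208.03192778224923, 'shot': 1}
[[-1.0, -0.023, -0.01, 377.282], [0.009, -0.703, 0.711, -107.651], [-0.023, 0.711, 0.703, -1239.881], [0.0, 0.0, 0.0, 1.0]]
rack [([150.0, 248.0, 235.0, 320.0], 0.89), ([275.0, 279.0, 362.0, 351.0], 0.56)]
cell1_mid [([167.0, 153.0, 287.0, 241.0], 0.72), ([218.0, 269.0, 229.0, 291.0], 0.65)]
small1_mid [([237.0, 171.0, 246.0, 221.0], 0.29)]
scale [([171.0, 154.0, 285.0, 240.0], 0.77), ([214.0, 277.0, 219.0, 291.0], 0.63)]
cover [([234.0, 170.0, 247.0, 223.0], 0.65), ([194.0, 386.0, 232.0, 420.0], 0.44
[... 1080 characters left out ...]
2.0, 158.0, 226.0, 164.0], 0.52)]
scale [([271.0, 126.0, 360.0, 216.0], 0.93), ([120.0, 166.0, 146.0, 192.0], 0.27)]
cover [([276.0, 172.0, 296.0, 182.0], 0.46)]
spent_mid []
weight_mid [([302.0, 114.0, 307.0, 127.0], 0.47)]
pan_mid [([382.0, 130.0, 451.0, 212.0], 0.62), ([208.0, 156.0, 227.0, 163.0], 0.41)]
bottle_mid [([120.0, 165.0, 148.0, 191.0], 0.61)]
bay_place [([268.0, 125.0, 360.0, 216.0], 0.59)]
bay_plate [([270.0, 126.0, 362.0, 214.0], 0.56)]
bay_leaf [([269.0, 122.0, 364.0, 217.0], 0.62), ([272.0, 172.0, 296.0, 182.0], 0.3)]
stop [([345.0, 225.0, 377.0, 256.0], 0.94), ([170.0, 210.0, 202.0, 267.0], 0.76), ([199.0, 122.0, 234.0, 181.0], 0.58), ([208.0, 147.0, 222.0, 157.0], 0.34)]
```

Run:
```python
import cv2
s=cv2.imread('pics/s0.png')[90:360,130:400]; t=cv2.imread('pics/t0.png')[100:280,110:400]
cv2.imwrite('pics/s0c.png',cv2.resize(s,(600,600),interpolation=3)); cv2.imwrite('pics/t0c.png',cv2.resize(t,(800,497),interpolation=3))
```

```text
(no output)
```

View pics/s0c.png

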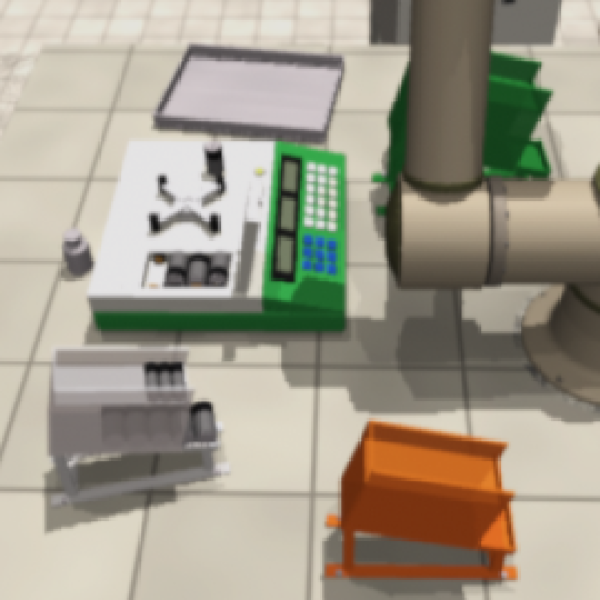

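View pics/t0c.png

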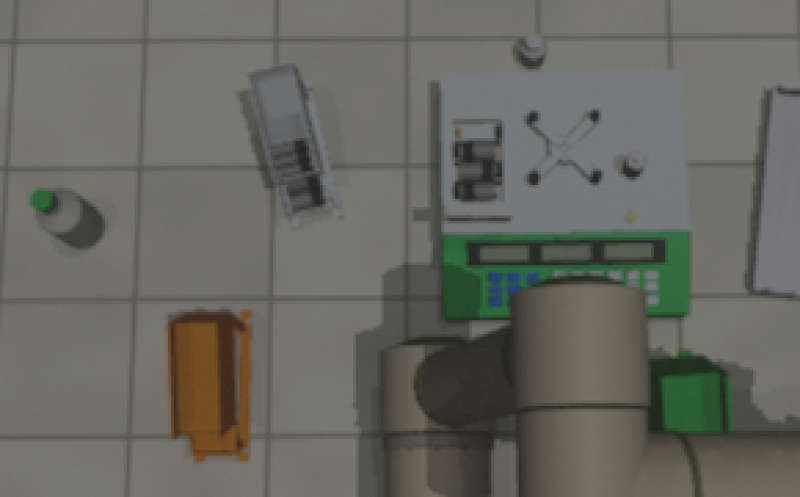

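```bash
cat >> h.py <<'E'
def crop(img,x0,y0,x1,y1,k,gain=1.0,tick=10):
    c=cv2.resize(np.clip(img[y0:y1,x0:x1].astype(float)*gain,0,255).astype(np.uint8),None,fx=k,fy=k,interpolation=cv2.INTER_CUBIC)
    for u in range(-(-x0//tick)*tick,x1,tick):
        cv2.line(c,(int((u+.5-x0)*k),0),(int((u+.5-x0)*k),6),(0,0,255),1); cv2.putText(c,str(u),(int((u+.5-x0)*k)-10,16),0,.35,(0,0,255),1)
    for v in range(-(-y0//tick)*tick,y1,tick):
        cv2.line(c,(0,int((v+.5-y0)*k)),(6,int((v+.5-y0)*k)),(0,0,255),1); cv2.putText(c,str(v),(8,int((v+.5-y0)*k)+4),0,.35,(0,0,255),1)
    return c
def mosaic(name,*cs):
    H=max(c.shape[0] for c in cs); out=np.hstack([np.pad(c,((0,H-c.shape[0]),(0,4),(0,0))) for c in cs]); print(out.shape); cv2.imwrite('pics/'+name,out)
E
python3 - <<'E'
from h import *
s=cv2.imread('pics/s0.png');t=cv2.imread('pics/t0.png')
mosaic('bay.png',crop(s,186,162,248,226,7.5),crop(t,266,133,302,188,9,1.6))
mosaic('rack.png',crop(s,148,242,240,324,5.7),crop(t,197,117,238,184,6.4,1.6))
E
```

```text
(495, 797, 3)
(467, 794, 3)
```

View pics/bay.png

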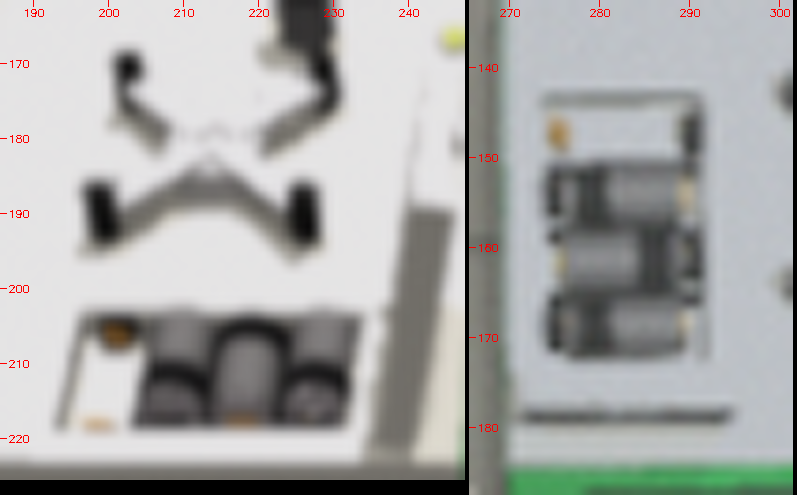

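View pics/rack.png

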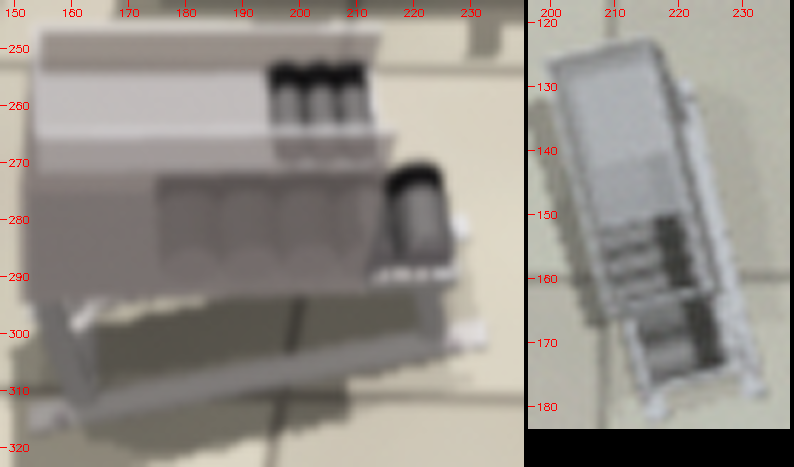

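Run:
```python
from h import *
import pickle
a=cap('side');b=cap('top'); pickle.dump((a,b),open('p0.pkl','wb'))
f=lambda p,uv,z:np.round(onz(p,uv,z)[:2],1).tolist()
print('side bay corners z78',[f(a,u,78) for u in [(196.5,203.3),(193.5,218.7),(232,218.3),(233.8,203.3)]])
print('top bay corners z78',[f(b,u,78) for u in [(273.5,143.2),(291.3,143.2),(291.5,172.3),(274,172.3)]])
print('leaf',np.round(tri(a,(198.3,217.8),b,(275.3,147.5)),1) if 0 else tri(a,(198.3,217.8),b,(275.3,147.5)))
# edge search: subpixel gradient peak along line
def edge(p,c,d,r=4,w=0):
    g=cv2.GaussianBlur(cv2.cvtColor(p['frame'],cv2.COLOR_RGB2GRAY).astype(np.float32),(0,0),.7)
    t=np.arange(-r,r+.01,.1); x=(c[0]+d[0]*t).astype(np.float32);y=(c[1]+d[1]*t).astype(np.float32)
    v=cv2.remap(g,x[None],y[None],1)[0]; gr=np.gradient(v); i=np.argmax(abs(gr)); return x[i],y[i],round(float(gr[i]*10),1)
print('side deck +y edge'); 
for u in (180,200,220,235): e=edge(a,(u,224),(0,1)); print(e,f(a,e,78))
print('side deck -y/+x edges')
for v in (175,190,205): e=edge(a,(186-(v-155)*.24,v),(1,0),8); print(e,f(a,e,78))
for u in (195,205,215,240): e=edge(a,(u,154),(0,1),4); print(e,f(a,e,78))
print('top'); 
for u in (280,295,320,340,350): e=edge(b,(u,126),(0,1),4); print('+x',e,f(b,e,78))
for v in (135,150,165,178): e=edge(b,(271,v),(1,0),4); print('+y',e,f(b,e,78))
for v in (135,150,165,178): e=edge(b,(358,v),(1,0),4); print('-y',e,f(b,e,78))
```

```text
side bay corners z78 [[623.8, -86.6], [622.1, -21.3], [508.7, -24.5], [509.5, -88.0]]
top bay corners z78 [[623.0, -15.2], [622.6, -82.9], [508.9, -82.5], [509.3, -16.7]]
leaf (array([606.34009315, -21.97635143,  80.97627493]), np.float64(2.434690836883607))
side deck +y edge
(np.float32(180.0), np.float32(223.8), -41.4) [658.1, -0.3]
(np.float32(200.0), np.float32(223.2), -47.0) [600.1, -3.5]
(np.float32(220.0), np.float32(223.3), -47.0) [541.6, -3.9]
(np.float32(235.0), np.float32(223.8), -20.5) [497.7, -2.5]
side deck -y/+x edges
(np.float32(181.2), np.float32(175.0), 7.7) [695.9, -219.6]
(np.float32(177.3), np.float32(190.0), 7.0) [694.5, -146.2]
(np.float32(170.2), np.float32(205.0), 54.3) [702.9, -78.1]
(np.float32(195.0), np.float32(152.2), 5.3) [670.6, -343.5]
(np.float32(205.0), np.float32(150.8), 12.6) [636.6, -351.9]
(np.float32(215.0), np.float32(150.3), 31.1) [601.8, -355.2]
(np.float32(240.0), np.float32(151.3), 47.6) [513.1, -350.3]
top
+x (np.float32(280.0), np.float32(125.8), 2.3) [692.1, -40.3]
+x (np.float32(295.0), np.float32(122.3), 2.0) [705.8, -97.9]
+x (np.float32(320.0), np.float32(125.2), 1.1) [693.6, -193.5]
+x (np.float32(340.0), np.float32(124.2), 2.1) [697.1, -270.2]
+x (np.float32(350.0), np.float32(124.2), 2.1) [696.9, -308.5]
+y (np.float32(269.2), np.float32(135.0), 21.4) [655.6, 1.2]
+y (np.float32(269.2), np.float32(150.0), 20.7) [596.3, 1.2]
+y (np.float32(274.2), np.float32(165.0), -24.0) [537.6, -17.5]
+y (np.float32(269.3), np.float32(178.0), 10.2) [487.4, 1.0]
-y (np.float32(361.2), np.float32(135.0), -0.5) [653.5, -349.8]
-y (np.float32(358.3), np.float32(150.0), -1.4) [594.3, -336.7]
-y (np.float32(358.3), np.float32(165.0), -4.1) [535.7, -334.6]
-y (np.float32(359.2), np.float32(178.0), -3.1) [485.5, -336.2]
```

```bash
cat >> h.py <<'E'
def pr(p,X): return proj(p,X)-.5   # pixel-centre index coordinates
def tr(p,a,q,b): return tri(p,np.add(a,.5),q,np.add(b,.5))
def cyl(c,yaw,r=13.1,L=50,pitch=0):
    ax=np.array([-np.sin(yaw),np.cos(yaw),0]); e=np.array([np.cos(yaw),np.sin(yaw),0]); t=np.linspace(0,2*np.pi,25)
    ring=r*(np.cos(t)[:,None]*e+np.sin(t)[:,None]*[0,0,1])
    return [np.array(c)+ring+s*ax*L/2 for s in(-1,1)]
def draw(img,p,x0,y0,k,P,col):
    q=(pr(p,P)+.5-[x0,y0])*k; cv2.polylines(img,[np.int32(np.round(q*16))],False,col,1,cv2.LINE_AA,4)
E
python3 - <<'E'
from h import *
import pickle
a,b=pickle.load(open('p0.pkl','rb'))
f=lambda p,uv,z:np.round(onz(p,np.add(uv,.5),z)[:2],1)
F=[f(b,(216,181),5),f(b,(231.7,178),5)]; d=F[0]-F[1]; print('feet top',F,np.arctan2(-d[0],d[1]))
F=[f(a,(155,315),5),f(a,(231,301),5)]; d=F[0]-F[1]; print('feet side',F,np.arctan2(d[1],d[0]))
print('right wall top edge', [f(b,u,120) for u in [(216.5,124),(226,163)]])
print('cell1',tr(a,(220.7,279),b,(220.7,173)))
print('small1',tr(a,(209.5,260.5),b,(213.3,160)), 'small3',tr(a,(197,260.5),b,(210.5,152)))
print('cam',ray(a,(0,0))[0],ray(b,(0,0))[0])
def W(c): return np.array(c,float)
c1,_=tr(a,(220.7,279),b,(220.7,173)); yaw=.25
m=[crop(a['frame'][:,:,::-1],190,258,232,300,9),crop(b['frame'][:,:,::-1],203,140,237,184,9,1.6)]
m2=[crop(a['frame'][:,:,::-1],188,196,238,224,8),crop(b['frame'][:,:,::-1],268,136,298,178,8,1.6)]
O=[(190,258,9),(203,140,9)];O2=[(188,196,8),(268,136,8)]
for i,p in enumerate((a,b)):
    for R_ in cyl(c1,yaw): draw(m[i],p,*O[i],R_,(0,0,255))
    u=np.array([np.cos(yaw),np.sin(yaw),np.tan(np.radians(15))])*26.2*np.cos(np.radians(15))
    for R_ in cyl(c1+u,yaw): draw(m[i],p,*O[i],R_,(255,0,0))
    for k,c in enumerate([(0,0,255),(255,0,0),(0,160,0),(0,160,160)]):
        for R_ in cyl((605.6-28.5*k,-53,77.1),0): draw(m2[i],p,*O2[i],R_,c)
z=np.zeros((600,800,3),np.uint8)
mosaic('ov1.png',np.vstack([cv2.resize(m[0],None,fx=.97,fy=.97)[:,:400],np.pad(m2[0],((0,0),(0,0),(0,0)))[:224,:400]][:1] if 0 else [m[0]]),m[1]); mosaic('ov2.png',*m2)
E
```

```text
feet top [array([491.5, 210. ]), array([503.2, 148.5])] 0.18799734032309606
feet side [array([685.7, 257.4]), array([492.6, 212.1])] 0.23042667583875948
right wall top edge [array([683.3, 194.9]), array([533.2, 157.2])]
cell1 (array([513.51615474, 183.85265617,  62.93944915]), np.float64(7.895242305259866))
small1 (array([533.35974857, 197.79284647, 159.70254862]), np.float64(0.9378305563356019)) small3 (array([560.38307809, 206.68129787, 170.40220904]), np.float64(0.04544985080944264))
cam [349.75386493 813.83771095 952.14205024] [ 123.32526721  -37.55006537 1647.62103571]
(396, 692, 3)
(336, 648, 3)
```

View pics/ov1.png

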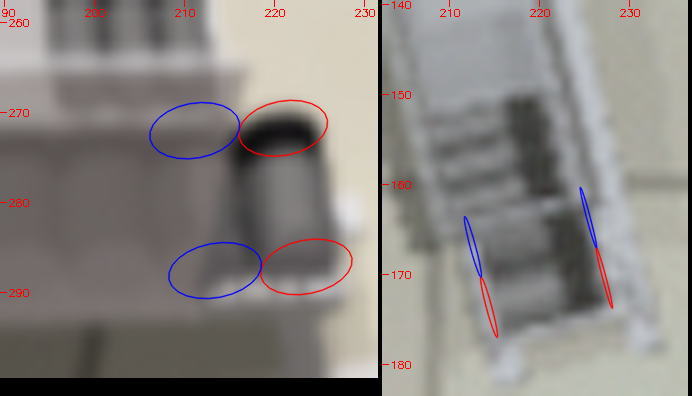

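View pics/ov2.png

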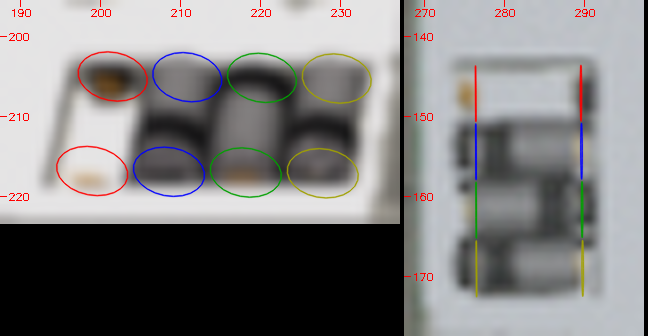

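Run:
```python
from h import *
import pickle
a,b=pickle.load(open('p0.pkl','rb'))
A=a['frame'].mean(2).astype(int);B=b['frame'].mean(2).astype(int)
print('side rows u=210..231');
for v in (272,274,276,278,280,282,284,286): print(v,A[v,210:232])
print('side cols v=264..294')
for u in (217,219,221,223,225): print(u,A[264:295,u])
print('top u=208..234')
for v in range(160,181): print(v,B[v,208:235])
print('top bay u=270..296')
for v in range(140,176,1): print(v,B[v,270:297])
```

```text
side rows u=210..231
272 [103 104 105 106 108 101  82  57  34  24  23  23  22  25  52 122 185 204
 208 207 207 207]
274 [ 91  95  96  95  89  64  32  18  25  42  57  69  70  64  50  95 177 204
 207 207 207 207]
276 [102 110 112 111 104  78  47  50  71  98 116 124 123 116 102 103 151 194
 207 209 209 209]
278 [104 110 114 112 102  85  67  71  85 101 118 127 127 122 112 106 139 191
 209 211 210 210]
280 [103 109 113 110  99  86  74  71  82  98 116 126 127 124 115 106 133 198
 221 223 215 211]
282 [101 104 111 106  96  84  71  64  76  93 110 122 125 123 116 106 113 166
 211 220 213 210]
284 [103 105 107  99  92  91  81  65  71  86 103 110 107 106 105 100 101 130
 170 183 195 207]
286 [109 109 102  91  88  89  85  73  73  83  90  90  89  90  91  89  95 129
 173 190 204 210]
side cols v=264..294
217 [205 191 182 187 193 191 170 119  57  23  18  28  50  67  71  72  71  67
  64  64  65  68  73  79 104 146 158 131 107  96  89]
219 [207 206 206 206 204 188 139  67  24  21  42  75  98 102 101 100  98  96
  93  89  86  83  83  85 104 147 160 132 107  96  90]
221 [206 206 207 206 202 179 121  53
[... 6245 characters left out ...]
1 121 121]
170 [105 121 120 112  80  39  55  64  47  37  36  47  66  76  75  76  76  75
  76  74 100 103 102 120 120 121 121]
171 [101 120 120 118  91  43  56  61  44  37  38  42  58  65  66  66  66  66
  67  69 100 103 101 120 121 120 121]
172 [ 98 121 122 120 111  99  90  66  55  57  58  60  65  70  68  67  74  79
  86  95 114 103 104 120 121 120 120]
173 [ 98 121 120 120 121 121 115 105 103 104 104 104 105 105 105 105 107 110
 112 115 120 115 115 121 121 121 120]
174 [ 89 112 119 120 121 121 120 120 121 120 121 120 121 121 121 121 120 121
 121 120 120 121 121 122 120 120 120]
175 [ 82 106 117 121 121 120 120 121 121 120 120 121 121 120 120 121 120 120
 120 120 120 120 121 120 121 121 121]
```

```bash
cat >> h.py <<'E'
def Rt(yaw,lean):
    s,c=np.sin(lean),np.cos(lean); h=np.array([np.cos(yaw),np.sin(yaw),0]); k=np.array([0,0,1.])
    z=s*h-c*k; x=c*h+s*k; return np.c_[x,np.cross(z,x),z]
def cur():
    s=telemetry.sense(); q=np.array(s['ee_rot']); return np.array(s['eef_pos']),R.from_quat(q[[1,2,3,0]]).as_matrix(),s
def rel(P,T,frm=None):
    p,C,_=cur() if frm is None else (*frm,0)
    return np.round(np.r_[C.T@(np.array(P)-p)/120, R.from_matrix(C.T@T).as_rotvec()/.5],3)
C1=np.array([514.8,184,60.5]); BAY=np.array([605.6,-51.5,77.1]); YR=.24; LEAN=np.radians(38)
E
python3 - <<'E'
from h import *
p,C,s=cur(); T=Rt(YR,LEAN)
pre=C1-T[:,2]*82; print('pre',pre)
W=[(170,-430,320),(240,-330,320),(300,-215,310),(345,-100,300),(390,20,280),(430,110,220),pre]
f=(p,C)
for i,w in enumerate(W):
    L=LEAN*min(1,max(0,(i-2)/3)); Tn=Rt(YR,L); print(np.round(w),rel(w,Tn,f).tolist()); f=(np.array(w,float),Tn)
E
```

```text
pre [465.76273961 171.99976333 125.1168818 ]
[ 170 -430  320] [0.56, -0.563, -0.739, -0.0, 0.0, -0.018]
[ 240 -330  320] [0.765, -0.671, 0.0, 0.0, 0.0, 0.0]
[ 300 -215  310] [0.713, -0.812, 0.083, 0.0, 0.0, 0.0]
[ 345 -100  300] [0.592, -0.842, 0.083, -0.0, 0.442, 0.0]
[390  20 280] [0.551, -0.882, 0.295, 0.0, 0.442, -0.0]
[430 110 220] [0.24, -0.649, 0.667, 0.0, 0.442, -0.0]
[466. 172. 125.] [-0.162, -0.431, 0.877, 0.0, 0.0, 0.0]
```

Request:
drive_tool:
  series: "0.3 -0.3 -0.7 0 0 -0.018 1; 0.56 -0.56 -0.74 0 0 -0.018 1; 0.8 -0.8 -0.74 0 0 -0.018 1; 1 -1 -0.74 0 0 -0.018 1; 1 -1 -0.74 0 0 -0.018 1; 1 -1 -0.74 0 0 -0.018 1; 1 -1 -0.74 0 0 -0.018 1"
  newtons: 30

```text
time_s: 2.2
eef_pos: [209.1, -367.4, 319.8]
ee_rot: [-0.0, 0.993, 0.119, -0.0]
force: [-0.7, 0.1, -0.3]
grip_width: 0.999
```

Request:
drive_tool:
  series: "0.4 -0.5 0 0 0 0 1; 0.7 -0.9 0 0 0 0 1; 0.85 -1 0 0 0 0 1; 0.85 -1 0 0 0 0 1; 0.85 -1 0 0 0 0 1; 0.85 -1 0 0 0 0 1"

```text
time_s: 2.8
eef_pos: [279.4, -228.0, 319.6]
ee_rot: [-0.0, 0.993, 0.119, -0.0]
force: [0.9, 0.9, 0.6]
grip_width: 1.001
```

Request:
drive_tool:
  series: "0.3 -0.5 0 0 0.2 0 1; 0.6 -0.9 0 0 0.4 0 1; 0.7 -1 0.1 0 0.44 0 1; 0.7 -1 0.1 0 0.44 0 1; 0.7 -1 0.1 0 0.44 0 1; 0.7 -1 0.1 0 0.44 0 1"

```text
time_s: 3.4
eef_pos: [332.6, -93.3, 307.6]
ee_rot: [-0.013, 0.987, 0.117, 0.108]
force: [-0.7, -0.2, 0.3]
grip_width: 0.997
```

Run:
```python
from h import *
p,C,s=cur(); print(p,s['time_s'],np.round(s['joints'],2)); T=Rt(YR,LEAN)
f=(p,C)
for w,L in [((390,20,280),.44),((430,110,220),LEAN),(C1-T[:,2]*82,LEAN)]:
    Tn=Rt(YR,L); print(np.round(w),rel(w,Tn,f).tolist()); f=(np.array(w,float),Tn)
```

```text
[332.63607587 -93.28466525 307.61503325] 3.4 [-0.76 -0.27  1.92  0.19  1.38  0.55]
[390  20 280] [0.619, -0.806, 0.374, 0.001, 0.443, -0.009]
[430 110 220] [0.241, -0.649, 0.666, 0.0, 0.446, -0.0]
[466. 172. 125.] [-0.162, -0.431, 0.877, 0.0, 0.0, 0.0]
```

Request:
drive_tool:
  series: "0.3 -0.4 0.15 0 0.2 0 1; 0.55 -0.75 0.35 0 0.4 0 1; 0.65 -0.95 0.4 0 0.44 0 1; 0.65 -0.95 0.4 0 0.44 0 1; 0.65 -0.95 0.4 0 0.44 0 1; 0.65 -0.95 0.4 0 0.44 0 1"

```text
time_s: 4.0
eef_pos: [390.7, 35.7, 278.1]
ee_rot: [-0.025, 0.97, 0.113, 0.216]
force: [0.6, -0.2, 0.2]
grip_width: 0.997
```

Run:
```python
from h import *
p,C,s=cur(); print(p,s['time_s'],np.round(s['joints'],2)); T=Rt(YR,LEAN)
f=(p,C)
for w,L in [((430,120,220),LEAN),(C1-T[:,2]*82,LEAN)]:
    Tn=Rt(YR,L); print(np.round(w),rel(w,Tn,f).tolist()); f=(np.array(w,float),Tn)
```

```text
[390.66308168  35.73125413 278.05716258] 4.0 [-0.38 -0.28  2.04  0.29  1.03  0.85]
[430 120 220] [0.229, -0.608, 0.642, 0.008, 0.45, -0.014]
[466. 172. 125.] [-0.178, -0.35, 0.865, 0.0, 0.0, 0.0]
```

Request:
drive_tool:
  series: "0.1 -0.3 0.3 0 0.2 0 1; 0.2 -0.55 0.6 0 0.4 0 1; 0.23 -0.61 0.64 0.008 0.45 -0.014 1; 0.23 -0.61 0.64 0.008 0.45 -0.014 1; 0.23 -0.61 0.64 0.008 0.45 -0.014 1"

```text
time_s: 4.5
eef_pos: [430.7, 118.4, 221.0]
ee_rot: [-0.038, 0.939, 0.112, 0.323]
force: [0.7, -0.2, 0.6]
grip_width: 1.004
```

Run:
```python
from h import *
p,C,s=cur(); print(p,s['time_s'],np.round(s['joints'],2)); T=Rt(YR,LEAN)
for d in (82,40): print(rel(C1-T[:,2]*d,T).tolist())
```

```text
[430.72036125 118.41268309 221.01607611] 4.5 [-0.13 -0.17  2.2   0.45  0.52  0.88]
[-0.186, -0.366, 0.869, 0.005, -0.0, -0.004]
[-0.186, -0.367, 1.219, 0.005, -0.0, -0.004]
```

Request:
drive_tool:
  series: "-0.1 -0.2 0.3 0.005 0 -0.004 1; -0.186 -0.366 0.6 0.005 0 -0.004 1; -0.186 -0.366 0.9 0.005 0 -0.004 1; -0.186 -0.366 1 0.005 0 -0.004 1; -0.186 -0.366 1 0.005 0 -0.004 1; -0.186 -0.366 1 0.005 0 -0.004 1"

```text
time_s: 5.1
eef_pos: [476.0, 173.2, 113.8]
ee_rot: [-0.039, 0.939, 0.112, 0.324]
force: [-0.1, 0.0, 0.3]
grip_width: 1.0
```

Run:
```python
from h import *
p,C,s=cur(); print(p,s['time_s'],np.round(s['joints'],2)); T=Rt(YR,LEAN)
for d in (30,2): print(rel(C1-T[:,2]*d,T).tolist())
a=cap('side','s1.png');b=cap('top','t1.png')
import pickle; pickle.dump((a,b),open('p1.pkl','wb'))
m=[crop(a['frame'][:,:,::-1],190,225,270,300,5.5),crop(b['frame'][:,:,::-1],195,140,240,215,7.5,1.6)]
O=[(190,225,5.5),(195,140,7.5)]
for i,q in enumerate((a,b)):
    for L in cyl(C1,YR): draw(m[i],q,*O[i],L,(0,0,255))
    # tool axis and fingertip points (y=+-42.5 open)
    for y in (-42.5,0,42.5):
        draw(m[i],q,*O[i],np.array([p+C@[0,y,-60],p+C@[0,y,0]]),(255,0,255))
    draw(m[i],q,*O[i],np.array([p+C@[-11,-42.5,-13],p+C@[11,-42.5,-13],p+C@[11,42.5,-13],p+C@[-11,42.5,-13],p+C@[-11,-42.5,-13]]),(0,255,0))
mosaic('ov3.png',*m)
```

```text
[476.03927223 173.21285457 113.82548217] 5.1 [0.06 0.2  2.19 0.86 0.15 0.58]
[-0.01, -0.011, 0.306, 0.002, -0.003, -0.002]
[-0.01, -0.011, 0.54, 0.002, -0.003, -0.002]
(562, 786, 3)
```

View pics/ov3.png

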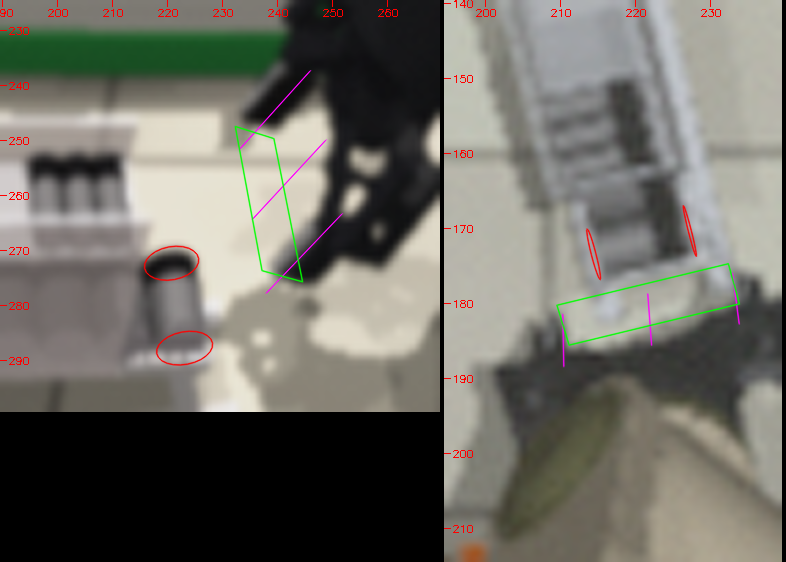

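Request:
drive_tool:
  series: "-0.01 -0.011 0.15 0.002 -0.003 -0.002 1; -0.01 -0.011 0.3 0.002 -0.003 -0.002 1; -0.01 -0.011 0.4 0.002 -0.003 -0.002 1; -0.01 -0.011 0.48 0.002 -0.003 -0.002 1; -0.01 -0.011 0.54 0.002 -0.003 -0.002 1; -0.01 -0.011 0.54 0.002 -0.003 -0.002 1; -0.01 -0.011 0.54 0.002 -0.003 -0.002 0.7; -0.01 -0.011 0.54 0.002 -0.003 -0.002 0.7; -0.01 -0.011 0.54 0.002 -0.003 -0.002 0.7; -0.01 -0.011 0.54 0.002 -0.003 -0.002 0.7"
  newtons: 25

```text
time_s: 6.2
eef_pos: [513.4, 184.1, 62.9]
ee_rot: [-0.039, 0.938, 0.113, 0.324]
force: [-0.1, 0.2, -0.4]
grip_width: 0.699
```

Run:
```python
from h import *
p,C,s=cur(); print(p,s['time_s'],s['grip_width'],s['force']); T=Rt(YR,LEAN); print(rel(C1-T[:,2]*2,T))
a=cap('side','s2.png');b=cap('top','t2.png')
import pickle; pickle.dump((a,b),open('p2.pkl','wb'))
m=[crop(a['frame'][:,:,::-1],195,245,245,300,8),crop(b['frame'][:,:,::-1],200,150,245,205,8,1.6)]
O=[(195,245,8),(200,150,8)]
h=.7*42.5; bk=13*(h/42.5)**2
for i,q in enumerate((a,b)):
    for L in cyl(C1,YR): draw(m[i],q,*O[i],L,(0,0,255))
    draw(m[i],q,*O[i],np.array([p+C@[x,y,-bk] for x,y in((-11,-h),(11,-h),(11,h),(-11,h),(-11,-h))]),(0,255,0))
mosaic('ov4.png',*m)
```

```text
[513.40467128 184.06668936  62.85274357] 6.2 0.6989959996658611 [-0.13454742  0.23808924 -0.39527967]
[-0.003  0.003  0.006 -0.    -0.003  0.001]
(440, 768, 3)
```

View pics/ov4.png

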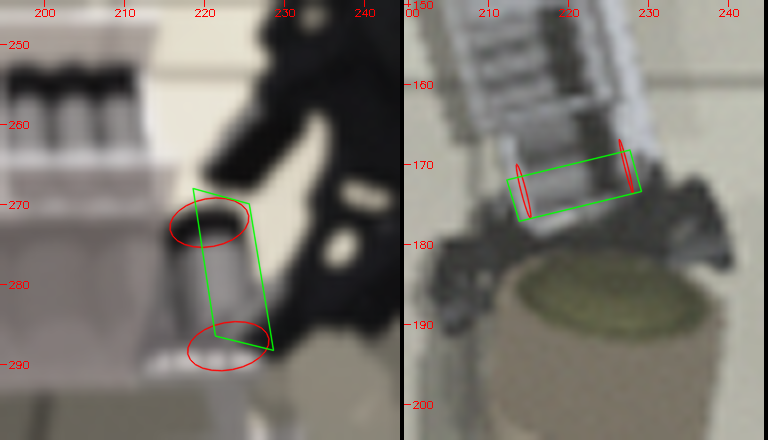

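Run:
```python
from h import *
import pickle
a0,b0=pickle.load(open('p0.pkl','rb'));a,b=pickle.load(open('p2.pkl','rb'))
d=a['frame'].mean(2)-a0['frame'].mean(2)
print('side diff, u=214..238')
for v in list(range(260,273))+list(range(278,293)): print(v,d[v,214:239].astype(int).tolist())
d=b['frame'].mean(2)-b0['frame'].mean(2)
print('top diff, u=206..238')
for v in range(164,184): print(v,d[v,206:239].astype(int).tolist())
```

```text
side diff, u=214..238
260 [18, 18, 18, 18, 18, 18, 18, 14, -2, -37, -76, -114, -146, -171, -185, -190, -189, -187, -165, -101, -51, -87, -149, -180, -184]
261 [18, 18, 18, 19, 18, 18, 17, 10, -24, -69, -105, -142, -173, -187, -190, -190, -190, -183, -144, -71, -23, -62, -135, -177, -184]
262 [20, 17, 18, 18, 18, 17, 15, -2, -47, -95, -139, -170, -185, -190, -190, -190, -183, -154, -97, -35, -12, -59, -133, -176, -184]
263 [20, 17, 18, 18, 17, 15, 3, -29, -78, -131, -169, -186, -190, -190, -189, -186, -158, -102, -44, -7, -8, -61, -135, -175, -181]
264 [20, 19, 20, 19, 16, 5, -23, -69, -123, -165, -186, -189, -190, -190, -187, -165, -113, -48, -10, 2, -11, -71, -142, -174, -180]
265 [20, 20, 20, 20, 13, -14, -64, -118, -160, -185, -190, -191, -189, -187, -167, -117, -56, -14, 2, 0, -26, -93, -155, -176, -180]
266 [18, 19, 19, 19, 12, -24, -93, -154, -183, -191, -192, -190, -189, -174, -125, -59, -15, 1, 4, -7, -54, -123, -168, -176, -176]
267 [17, 19, 18, 19, 15, -10, -77, -138, -169, -181, -184, -187, -177, -139, -74, -20, 0, 4, 1, -25, -89, -151, -174, -166, -140]
268 [18, 18, 19, 2
[... 4573 characters left out ...]
 -63, -68, -71, -71]
180 [-75, -66, -55, -62, -69, -75, -81, -81, -74, -72, -85, -85, -79, -69, -69, -72, -70, -73, -76, -76, -79, -82, -82, -82, -80, -80, -78, -69, -64, -65, -63, -62, -63]
181 [-74, -68, -55, -62, -71, -73, -82, -81, -82, -82, -84, -79, -64, -57, -69, -71, -72, -75, -75, -73, -73, -77, -78, -79, -80, -81, -82, -70, -64, -58, -58, -59, -59]
182 [-73, -65, -55, -64, -75, -76, -81, -79, -77, -61, -54, -61, -61, -68, -70, -73, -73, -72, -71, -71, -72, -73, -74, -70, -70, -75, -73, -62, -59, -54, -53, -56, -68]
183 [-75, -66, -56, -63, -74, -78, -78, -65, -57, -56, -57, -66, -70, -71, -74, -71, -71, -72, -70, -71, -70, -70, -71, -66, -68, -73, -72, -61, -53, -41, -26, -23, -40]
```

Request:
drive_tool:
  series: "0.029 0 0.02 0 0 0 0.7; 0.029 0 0.042 0 0 0 0.7; 0.029 0 0.042 0 0 0 0.7; 0.029 0 0.042 0 0 0 0.62; 0.029 0 0.042 0 0 0 0.62; 0.029 0 0.042 0 0 0 0.62"
  newtons: 25

```text
time_s: 6.9
eef_pos: [519.0, 185.4, 60.9]
ee_rot: [-0.039, 0.938, 0.113, 0.324]
force: [-1.1, 0.1, -0.5]
grip_width: 0.626
```

Request:
drive_tool:
  series: "0 0 0 0 0 0 0.5; 0 0 0 0 0 0 0.4; 0 0 0 0 0 0 0.4; 0 0 0 0 0 0 0.4"
  newtons: 25

```text
time_s: 7.3
eef_pos: [518.9, 185.8, 61.2]
ee_rot: [-0.039, 0.938, 0.114, 0.324]
force: [-3.5, 1.1, 5.3]
grip_width: 0.556
```

Request:
drive_tool:
  series: "0.015 0 -0.02 0 0 0 0.4; 0.031 0 -0.039 0 0 0 0.4; 0.046 0 -0.059 0 0 0 0.4; 0.062 0 -0.079 0 0 0 0.4; 0.062 0 -0.079 0 0 0 0.4"

```text
time_s: 7.8
eef_pos: [518.7, 185.7, 73.1]
ee_rot: [-0.039, 0.938, 0.114, 0.324]
force: [-1.2, -0.3, -1.6]
grip_width: 0.553
```

Run:
```python
from h import *
p,C,s=cur(); print(p,s['time_s'],s['grip_width'],s['force'],s['wrist_torque'])
a=cap('side','s3.png');b=cap('top','t3.png')
import pickle; pickle.dump((a,b),open('p3.pkl','wb'))
mosaic('v3.png',crop(a['frame'][:,:,::-1],195,245,245,300,8),crop(b['frame'][:,:,::-1],200,150,245,205,8,1.6))
```

```text
[518.71605099 185.67082128  73.0891672 ] 7.8 0.553366722757191 [-1.21980188 -0.30465492 -1.58427103] [-0.13382965  0.49639681 -0.02089777]
(440, 768, 3)
```

View pics/v3.png

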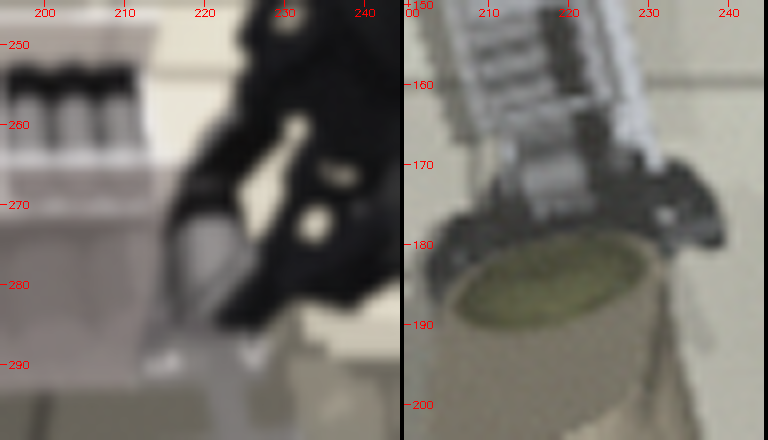

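Run:
```python
from h import *
p,C,s=cur(); f=(p,C)
for w,L,y in [((465,170,165),LEAN,YR),((500,100,260),.45,.16),((560,20,270),.1,.05),((605.6,-51.5,250),0,0),((605.6,-51.5,150),0,0)]:
    Tn=Rt(y,L); print(np.round(w),rel(w,Tn,f).tolist()); f=(np.array(w,float),Tn)
```

```text
[465 170 165] [0.107, 0.02, -0.892, -0.002, -0.003, 0.002]
[500 100 260] [0.601, 0.636, -0.535, -0.085, -0.426, 0.136]
[560  20 270] [0.385, 0.738, 0.093, -0.06, -0.699, 0.213]
[606. -52. 250.] [0.331, 0.614, 0.201, -0.005, -0.2, 0.1]
[606. -52. 150.] [0.0, 0.0, 0.833, 0.0, 0.0, 0.0]
```

Request:
drive_tool:
  series: "-0.02 0.005 -0.06 0 0 0 0.4; -0.04 0.01 -0.2 0 0 0 0.4; -0.05 0.02 -0.4 0 0 0 0.4; -0.05 0.02 -0.6 0 0 0 0.4; -0.02 0.02 -0.8 0 0 0 0.4; 0 0.02 -0.95 0 0 0 0.4; 0 0.02 -0.95 0 0 0 0.4"

```text
time_s: 8.6
eef_pos: [451.3, 166.6, 164.7]
ee_rot: [-0.039, 0.938, 0.114, 0.326]
force: [0.5, 0.3, -2.2]
grip_width: 0.556
```

Run:
```python
from h import *
p,C,s=cur(); f=(p,C); print(p,s['grip_width'],s['time_s'])
for w,L,y in [((490,100,255),.45,.16),((560,20,270),.1,.05),((605.6,-51.5,250),0,0),((605.6,-51.5,150),0,0)]:
    Tn=Rt(y,L); print(np.round(w),rel(w,Tn,f).tolist()); f=(np.array(w,float),Tn)
```

```text
[451.26810777 166.62306609 164.66628176] 0.5563534234498091 8.6
[490 100 255] [0.608, 0.617, -0.479, -0.086, -0.437, 0.139]
[560  20 270] [0.477, 0.751, 0.092, -0.06, -0.699, 0.213]
[606. -52. 250.] [0.331, 0.614, 0.201, -0.005, -0.2, 0.1]
[606. -52. 150.] [0.0, 0.0, 0.833, 0.0, 0.0, 0.0]
```

Request:
drive_tool:
  series: "0.15 0.15 -0.2 0 -0.1 0.03 0.4; 0.3 0.3 -0.4 -0.04 -0.2 0.07 0.4; 0.45 0.45 -0.48 -0.06 -0.3 0.1 0.4; 0.608 0.617 -0.48 -0.086 -0.437 0.139 0.4; 0.608 0.617 -0.48 -0.086 -0.437 0.139 0.4; 0.608 0.617 -0.48 -0.086 -0.437 0.139 0.4"

```text
time_s: 9.2
eef_pos: [490.0, 100.4, 253.6]
ee_rot: [-0.019, 0.972, 0.078, 0.222]
force: [-0.1, 0.4, -0.5]
grip_width: 0.557
```

Request:
drive_tool:
  series: "0.16 0.25 0.03 -0.02 -0.23 0.07 0.4; 0.32 0.5 0.06 -0.04 -0.46 0.14 0.4; 0.477 0.75 0.09 -0.06 -0.7 0.213 0.4; 0.477 0.75 0.09 -0.06 -0.7 0.213 0.4; 0.477 0.75 0.09 -0.06 -0.7 0.213 0.4"

```text
time_s: 9.7
eef_pos: [559.9, 21.3, 266.2]
ee_rot: [-0.004, 0.998, 0.026, 0.048]
force: [-0.4, -0.0, -0.9]
grip_width: 0.555
```

Run:
```python
from h import *
p,C,s=cur(); f=(p,C); print(p,s['grip_width'],s['time_s'])
for w,L,y in [((605.6,-51.5,230),0,0),((605.6,-51.5,120),0,0)]:
    Tn=Rt(y,L); print(np.round(w),rel(w,Tn,f).tolist()); f=(np.array(w,float),Tn)
```

```text
[559.92578645  21.32458157 266.16593322] 0.5552131652551866 9.7
[606. -52. 230.] [0.318, 0.628, 0.33, -0.015, -0.191, 0.106]
[606. -52. 120.] [0.0, 0.0, 0.917, 0.0, 0.0, 0.0]
```

Request:
drive_tool:
  series: "0.1 0.2 0.1 0 -0.06 0.03 0.4; 0.2 0.4 0.2 -0.01 -0.13 0.07 0.4; 0.318 0.628 0.33 -0.015 -0.191 0.106 0.4; 0.318 0.628 0.33 -0.015 -0.191 0.106 0.4; 0.318 0.628 0.33 -0.015 -0.191 0.106 0.4"

```text
time_s: 10.2
eef_pos: [604.8, -50.3, 229.4]
ee_rot: [-0.001, 1.0, 0.001, -0.0]
force: [0.2, 0.9, -0.6]
grip_width: 0.562
```

Request:
drive_tool:
  series: "0 -0.01 0.3 0 0 0 0.4; 0 -0.01 0.6 0 0 0 0.4; 0 -0.01 0.8 0 0 0 0.4; 0 -0.01 0.92 0 0 0 0.4; 0 -0.01 0.92 0 0 0 0.4; 0 -0.01 0.92 0 0 0 0.4"

```text
time_s: 10.8
eef_pos: [604.7, -48.0, 120.6]
ee_rot: [-0.001, 1.0, 0.001, 0.001]
force: [0.1, 0.0, -0.8]
grip_width: 0.559
```

Run:
```python
from h import *
p,C,s=cur(); print(p,s['grip_width'],s['time_s'],rel(p,Rt(0,0)))
a=cap('side','s4.png');b=cap('top','t4.png')
import pickle; pickle.dump((a,b),open('p4.pkl','wb'))
A=a['frame'].mean(2).astype(int)
print('side u=186..215')
for v in range(188,222): print(v,A[v,186:216].tolist())
```

```text
[604.74393953 -48.00082749 120.56173554] 0.5590313401821331 10.8 [ 0.     0.     0.    -0.003 -0.004  0.006]
side u=186..215
188 [129, 82, 55, 50, 49, 43, 43, 58, 56, 34, 19, 16, 18, 17, 14, 20, 71, 144, 165, 148, 129, 124, 127, 122, 121, 122, 124, 128, 129, 129]
189 [72, 43, 49, 55, 54, 46, 39, 38, 33, 26, 20, 18, 19, 18, 14, 16, 42, 92, 120, 122, 121, 122, 131, 135, 138, 144, 152, 159, 161, 162]
190 [55, 32, 46, 53, 53, 46, 34, 29, 24, 23, 21, 19, 19, 18, 16, 15, 29, 68, 105, 117, 122, 138, 165, 177, 183, 193, 202, 207, 208, 209]
191 [68, 31, 37, 44, 44, 38, 28, 22, 18, 18, 18, 19, 19, 17, 18, 17, 26, 60, 102, 120, 140, 175, 203, 217, 222, 227, 230, 231, 231, 231]
192 [93, 33, 28, 36, 38, 33, 23, 17, 15, 15, 17, 18, 18, 19, 21, 23, 27, 60, 110, 143, 179, 212, 225, 231, 233, 234, 234, 234, 234, 234]
193 [123, 44, 25, 31, 34, 32, 24, 18, 15, 15, 17, 18, 16, 18, 20, 22, 30, 68, 135, 187, 217, 230, 233, 234, 234, 235, 235, 235, 234, 234]
194 [158, 72, 28, 25, 27, 27, 23, 18, 15, 14, 15, 17, 16, 14, 14, 17, 26, 61, 138, 207, 230, 234, 235, 235, 235, 234, 235, 235, 234, 235]
195 [195, 11
[... 3150 characters left out ...]
 99, 114, 135, 134, 121, 111, 112, 127, 150, 130, 84, 77, 72, 68, 66, 66, 72, 83, 75, 57, 73, 89]
218 [171, 169, 164, 162, 159, 155, 145, 118, 102, 115, 130, 117, 102, 99, 103, 129, 162, 123, 72, 69, 59, 52, 54, 68, 82, 98, 97, 83, 91, 105]
219 [173, 169, 160, 155, 155, 153, 148, 132, 123, 122, 125, 112, 104, 105, 112, 130, 153, 123, 94, 90, 87, 85, 97, 127, 143, 156, 159, 155, 156, 162]
220 [172, 165, 157, 153, 153, 153, 151, 148, 142, 129, 121, 116, 117, 124, 130, 136, 141, 130, 123, 121, 122, 121, 130, 152, 169, 189, 196, 198, 202, 204]
221 [170, 164, 156, 154, 155, 155, 155, 154, 151, 140, 126, 122, 127, 134, 137, 138, 138, 136, 136, 136, 136, 136, 136, 141, 151, 173, 182, 190, 205, 208]
```

Run:
```python
from h import *
import pickle
a,b=pickle.load(open('p4.pkl','rb')); p,C,_=cur()
O=[(180,178,9),(262,130,9)]
m=[crop(a['frame'][:,:,::-1],180,178,222,224,9),crop(b['frame'][:,:,::-1],262,130,304,176,9,1.6)]
for i,q in enumerate((a,b)):
    for L in cyl(p+[-3.7,0,0],0): draw(m[i],q,*O[i],L,(0,0,255))
    for L in cyl((605.6,-51.5,77.1),0): draw(m[i],q,*O[i],L,(0,200,0))
    for L in cyl((605.6-28.5,-51.5,77.1),0): draw(m[i],q,*O[i],L,(255,0,0))
    for y in(-25,25): draw(m[i],q,*O[i],np.array([p+[-11,y,4],p+[11,y,4]]),(255,0,255))
mosaic('ov5.png',*m)
```

```text
(414, 764, 3)
```

View pics/ov5.png

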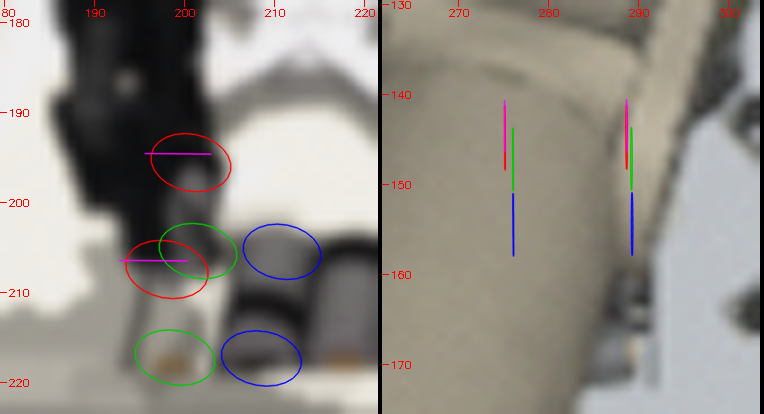

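Run:
```python
from h import *
import pickle
a,b=pickle.load(open('p0.pkl','rb')); A=a['frame'].mean(2).astype(int)
print('B side cols v=198..224'); 
for u in (217,218,219,220,221): print(u,A[198:225,u].tolist())
print('C,A side cols')
for u in (208,209,210,228,229): print(u,A[198:225,u].tolist())
def arc(c,off):
    t=np.linspace(0,2*np.pi,721); P=np.array(c)+np.c_[13.1*np.cos(t),0*t+off,13.1*np.sin(t)]; q=pr(a,P); i=q[:,1].argmin(); return q[i].round(2)
for y in (-51.5,-53): print(y,'band start',arc((605.6-57,y,77.1),-8.2),'band end',arc((605.6-57,y,77.1),-21.2),'flat',arc((605.6-57,y,77.1),25),
  'A band', arc((605.6-28.5,y,77.1),8.2), arc((605.6-28.5,y,77.1),21.2))
print('held',arc((601.9,-48,120.56),-8.2))
p,C,_=cur(); print(rel((608.4,-48.6,100),Rt(0,0)),rel((608.4,-48.6,84),Rt(0,0)))
```

```text
B side cols v=198..224
217 [228, 228, 228, 227, 219, 175, 92, 37, 46, 83, 110, 118, 120, 122, 121, 117, 112, 104, 91, 86, 109, 176, 219, 227, 221, 187, 131]
218 [228, 228, 228, 227, 213, 164, 81, 32, 53, 93, 118, 125, 126, 126, 125, 120, 113, 103, 90, 86, 110, 176, 219, 227, 222, 187, 131]
219 [228, 227, 228, 226, 212, 160, 77, 32, 51, 92, 119, 126, 126, 125, 123, 121, 115, 104, 91, 85, 108, 175, 219, 227, 222, 187, 131]
220 [228, 228, 228, 226, 213, 164, 81, 32, 45, 85, 114, 120, 120, 117, 116, 113, 105, 93, 87, 84, 107, 175, 219, 227, 222, 187, 131]
221 [228, 228, 228, 227, 219, 176, 94, 36, 35, 67, 96, 107, 108, 105, 103, 99, 92, 85, 79, 79, 104, 174, 219, 227, 222, 186, 130]
C,A side cols
208 [228, 228, 227, 225, 205, 162, 126, 117, 119, 121, 116, 93, 53, 29, 43, 72, 88, 89, 84, 66, 82, 167, 218, 227, 221, 187, 131]
209 [228, 228, 227, 224, 200, 158, 130, 125, 125, 125, 121, 95, 53, 29, 38, 64, 84, 89, 83, 64, 82, 167, 218, 227, 221, 186, 131]
210 [228, 227, 228, 224, 199, 155, 130, 126, 125, 125, 119, 98, 60, 31, 31, 55, 82, 90, 84, 67, 87, 168, 218, 227, 222, 187, 131]
228 [228, 227, 228, 225, 205, 164, 132, 125, 125, 125, 121, 95, 54, 29, 39, 67, 86, 94, 100, 87, 90, 167, 218, 227, 222, 187, 132]
229 [228, 228, 228, 225, 204, 163, 134, 126, 126, 126, 120, 98, 60, 30, 33, 59, 85, 94, 90, 74, 88, 168, 218, 227, 222, 188, 132]
-51.5 band start [218.96 206.34] band end [219.48 203.31] flat [217.54 214.29] A band [208.65 210.14] [208.04 213.27]
-53 band start [219.02 205.99] band end [219.54 202.97] flat [217.61 213.92] A band [208.72 209.78] [208.11 212.91]
held [198.96 196.37]
[ 0.026  0.001  0.174 -0.002 -0.005  0.005] [ 0.026  0.001  0.307 -0.002 -0.005  0.005]
```

Request:
drive_tool:
  series: "0.03 0.007 0.08 -0.002 -0.005 0.005 0.4; 0.03 0.007 0.16 -0.002 -0.005 0.005 0.4; 0.03 0.007 0.21 -0.002 -0.005 0.005 0.4; 0.03 0.007 0.23 -0.002 -0.005 0.005 0.4; 0.03 0.007 0.23 -0.002 -0.005 0.005 0.4"

```text
time_s: 11.4
eef_pos: [608.6, -49.3, 92.6]
ee_rot: [-0.0, 1.0, -0.0, -0.0]
force: [-0.1, -0.6, -0.5]
grip_width: 0.554
```

Run:
```python
from h import *
p,C,s=cur(); print(p,s['force'],s['time_s'])
print(rel((608.4,-48.8,80),Rt(0,0)))
```

```text
[608.64407312 -49.28902443  92.64698707] [-0.08396049 -0.58290599 -0.53826424] 11.4
[-0.002 -0.004  0.105 -0.001  0.002 -0.001]
```

Request:
drive_tool:
  series: "-0.002 -0.004 0.02 0 0 0 0.4; -0.002 -0.004 0.035 0 0 0 0.4; -0.002 -0.004 0.05 0 0 0 0.4; -0.002 -0.004 0.06 0 0 0 0.4; -0.002 -0.004 0.07 0 0 0 0.4; -0.002 -0.004 0.07 0 0 0 0.4"

```text
time_s: 12.0
eef_pos: [608.4, -48.9, 84.2]
ee_rot: [-0.0, 1.0, -0.0, -0.0]
force: [0.5, 0.8, -0.6]
grip_width: 0.559
```

Request:
drive_tool:
  series: "0 0 0.008 0 0 0 0.4; 0 0 0.016 0 0 0 0.4; 0 0 0.016 0 0 0 0.4"

```text
time_s: 12.3
eef_pos: [608.4, -48.9, 82.2]
ee_rot: [-0.0, 1.0, -0.0, -0.0]
force: [0.1, 0.1, -0.7]
grip_width: 0.554
```

Request:
drive_tool:
  series: "0 0 0.008 0 0 0 0.4; 0 0 0.016 0 0 0 0.4; 0 0 0.016 0 0 0 0.4"

```text
time_s: 12.6
eef_pos: [608.3, -49.0, 80.1]
ee_rot: [-0.0, 1.0, -0.0, -0.0]
force: [0.1, -0.6, -1.2]
grip_width: 0.556
```

Request:
drive_tool:
  series: "0 0 0.008 0 0 0 0.4; 0 0 0.016 0 0 0 0.4; 0 0 0.016 0 0 0 0.4"

```text
time_s: 12.9
eef_pos: [608.3, -49.0, 78.0]
ee_rot: [-0.0, 1.0, -0.0, -0.001]
force: [0.1, -1.0, -0.8]
grip_width: 0.559
```

Request:
drive_tool:
  series: "0 0 0.008 0 0 0 0.4; 0 0 0.008 0 0 0 0.4; 0 0 0.008 0 0 0 0.4"

```text
time_s: 13.2
eef_pos: [608.6, -49.0, 77.3]
ee_rot: [-0.0, 1.0, -0.0, -0.0]
force: [2.4, -0.2, 1.2]
grip_width: 0.554
```

Request:
drive_tool:
  series: "0.005 0 0 0 0 0 0.4; 0.005 0 0 0 0 0 0.4; 0.005 0 0 0 0 0 0.4"

```text
time_s: 13.5
eef_pos: [609.1, -49.0, 77.1]
ee_rot: [-0.0, 1.0, -0.0, -0.0]
force: [1.2, -0.6, 1.2]
grip_width: 0.551
```

Request:
drive_tool:
  series: "0 0 0.006 0 0 0 0.4; 0 0 0.006 0 0 0 0.4; 0 0 0.006 0 0 0 0.4"

```text
time_s: 13.8
eef_pos: [609.2, -49.0, 76.6]
ee_rot: [-0.0, 1.0, -0.0, -0.0]
force: [0.3, 0.6, 3.3]
grip_width: 0.552
```

Request:
drive_tool:
  series: "0 0 0 0 0 0 0.6; 0 0 0 0 0 0 0.66; 0 0 0 0 0 0 0.7; 0 0 0 0 0 0 0.7"

```text
time_s: 14.2
eef_pos: [609.1, -48.9, 76.4]
ee_rot: [-0.0, 1.0, -0.0, -0.0]
force: [0.2, -0.3, -0.8]
grip_width: 0.699
```

Request:
drive_tool:
  series: "0 0 -0.05 0 0 0 0.7; 0 0 -0.15 0 0 0 0.7; 0 0 -0.4 0 0 0 0.7; 0 0 -0.7 0 0 0 0.7; 0.2 -0.3 -1 0 0 0 0.7; 0.3 -0.8 -1 0 0 0 0.7; 0.3 -1 -1 0 0 0 0.7; 0.3 -1 -1 0 0 0 0.7"

```text
time_s: 15.0
eef_pos: [645.3, 75.8, 197.9]
ee_rot: [-0.001, 1.0, 0.002, 0.001]
force: [-0.5, -1.4, -0.9]
grip_width: 0.704
```

Run:
```python
from h import *
import pickle
p,C,s=cur(); print(p,s['force'],s['time_s'])
a=cap('side','s5.png');b=cap('top','t5.png'); pickle.dump((a,b),open('p5.pkl','wb'))
m=[crop(a['frame'][:,:,::-1],186,196,240,226,7.4),crop(a['frame'][:,:,::-1],195,260,235,300,4),crop(b['frame'][:,:,::-1],266,137,296,177,6,1.6)]
mosaic('v5.png',*m)
A=a['frame'].mean(2).astype(int);B=b['frame'].mean(2).astype(int)
print('side cols v=196..224 new cell then B')
for u in (198,199,200,201,202,218,219): print(u,A[196:225,u].tolist())
print('side rows u=190..224')
for v in (205,207,210,213,216): print(v,A[v,190:225].tolist())
print('top'); 
for v in range(142,164): print(v,B[v,270:297].tolist())
```

```text
[645.25041665  75.83396378 197.86832868] [-0.4736252  -1.40425872 -0.86493115] 15.0
(240, 752, 3)
side cols v=196..224 new cell then B
198 [219, 237, 241, 241, 241, 239, 230, 185, 103, 50, 59, 97, 125, 133, 132, 129, 128, 124, 119, 112, 101, 102, 133, 199, 233, 237, 233, 205, 147]
199 [218, 237, 241, 241, 241, 239, 230, 180, 89, 40, 65, 109, 136, 142, 138, 134, 131, 126, 121, 111, 101, 100, 132, 197, 232, 237, 233, 204, 146]
200 [228, 239, 241, 241, 241, 239, 230, 179, 85, 38, 66, 111, 138, 142, 138, 133, 130, 125, 117, 107, 99, 99, 129, 195, 232, 237, 234, 204, 146]
201 [233, 240, 241, 241, 241, 240, 230, 180, 88, 36, 59, 104, 133, 138, 133, 127, 123, 118, 108, 99, 96, 98, 125, 194, 232, 237, 233, 205, 146]
202 [236, 240, 241, 241, 241, 239, 230, 180, 90, 34, 46, 88, 120, 127, 123, 116, 110, 105, 97, 92, 89, 90, 118, 192, 232, 237, 233, 205, 146]
218 [241, 241, 241, 241, 241, 240, 232, 186, 94, 39, 62, 107, 135, 143, 143, 144, 142, 136, 126, 115, 102, 96, 121, 192, 232, 237, 233, 204, 146]
219 [241, 241, 241, 241, 241, 240, 230, 181, 89, 37, 60, 107, 137, 144, 143, 142, 141, 137, 12
[... 2903 characters left out ...]
2, 52, 47, 47, 47, 50, 53, 56, 50, 40, 40, 40, 44, 63, 72, 74, 101, 121, 121, 122, 121]
159 [104, 120, 120, 120, 96, 45, 55, 67, 66, 66, 66, 66, 68, 70, 60, 40, 39, 38, 56, 61, 48, 60, 100, 121, 121, 120, 121]
160 [104, 120, 120, 121, 112, 88, 71, 77, 78, 80, 78, 77, 80, 79, 67, 43, 39, 42, 59, 67, 52, 54, 98, 121, 120, 122, 122]
161 [104, 121, 121, 122, 120, 104, 80, 83, 87, 89, 87, 89, 88, 87, 74, 47, 43, 43, 58, 68, 58, 49, 97, 121, 121, 121, 122]
162 [105, 120, 120, 120, 122, 106, 81, 81, 84, 84, 85, 82, 84, 84, 69, 47, 43, 40, 56, 65, 52, 50, 96, 122, 120, 122, 122]
163 [104, 119, 119, 120, 120, 102, 75, 74, 73, 74, 73, 72, 73, 72, 60, 41, 37, 36, 52, 55, 41, 46, 95, 121, 120, 121, 121]
```

View pics/v5.png

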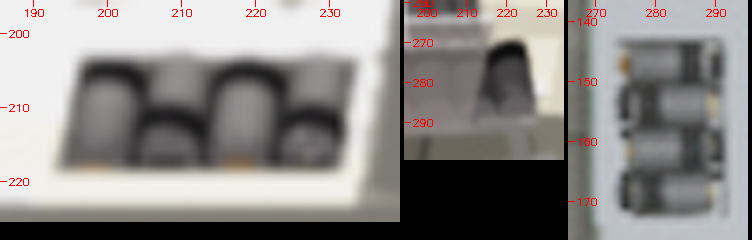

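Run:
```python
from h import *
import pickle
from scipy.optimize import least_squares
a,b=pickle.load(open('p0.pkl','rb')); A=a['frame'].mean(2).astype(int);B=b['frame'].mean(2).astype(int)
for v in range(182,226,3): print(v,A[v,230:256].tolist())
print('top');
for v in range(174,182): print(v,B[v,268:298].tolist())
f=lambda u,y:None
def ony(p,uv,y):
    o,d=ray(p,np.add(uv,.5)); return (o+d*(y-o[1])/d[1]).round(1)
for y in(-8,-12): print(y,[ony(a,u,y).tolist() for u in[(234.5,222),(241,222),(240.3,189.2),(246.5,189.8)]])
```

```text
182 [228, 227, 228, 228, 228, 228, 228, 228, 227, 225, 212, 209, 223, 227, 227, 221, 192, 182, 214, 226, 216, 160, 111, 91, 58, 39]
185 [227, 227, 228, 228, 227, 228, 228, 228, 227, 222, 205, 219, 227, 228, 228, 227, 225, 225, 227, 225, 204, 147, 106, 89, 55, 45]
188 [226, 228, 228, 228, 228, 227, 228, 228, 226, 211, 184, 199, 211, 214, 220, 223, 224, 226, 227, 221, 187, 133, 100, 78, 47, 51]
191 [226, 228, 228, 228, 227, 228, 227, 227, 219, 178, 130, 111, 109, 108, 110, 122, 165, 212, 226, 217, 164, 115, 95, 67, 41, 55]
194 [223, 227, 227, 228, 228, 227, 227, 227, 215, 164, 121, 110, 109, 109, 111, 139, 196, 223, 227, 215, 158, 110, 91, 57, 29, 22]
197 [227, 228, 228, 228, 228, 227, 228, 223, 192, 140, 112, 110, 109, 109, 119, 164, 212, 226, 223, 195, 140, 105, 91, 56, 43, 75]
200 [227, 227, 228, 228, 228, 228, 227, 218, 171, 125, 111, 109, 109, 112, 139, 196, 222, 227, 219, 177, 126, 100, 80, 48, 48, 88]
203 [172, 176, 182, 188, 202, 215, 199, 161, 126, 111, 109, 109, 109, 116, 152, 198, 215, 220, 209, 156, 109, 91, 63, 38, 54, 98]
206 [120, 110, 95, 119, 186, 219, 214, 172, 128, 1
[... 1478 characters left out ...]
8, 88, 89, 89, 90, 92, 90, 89, 94, 99, 94, 93, 95, 94, 90, 85, 88, 90, 89, 89, 90, 89, 103, 116, 121]
179 [71, 72, 81, 85, 69, 58, 58, 59, 57, 58, 57, 62, 65, 68, 75, 69, 71, 71, 69, 64, 62, 60, 62, 61, 61, 60, 76, 102, 119, 120]
180 [70, 73, 92, 106, 102, 100, 99, 96, 95, 96, 96, 95, 96, 99, 99, 99, 98, 99, 99, 99, 99, 98, 98, 98, 99, 100, 106, 117, 121, 120]
181 [72, 73, 100, 118, 120, 119, 118, 117, 118, 117, 116, 117, 117, 116, 117, 118, 117, 117, 117, 117, 117, 117, 117, 117, 118, 118, 120, 120, 120, 121]
-8 [[498.3, -8.0, 77.7], [479.3, -8.0, 77.9], [472.2, -8.0, 206.8], [455.6, -8.0, 204.9]]
-12 [[499.0, -12.0, 73.4], [479.9, -12.0, 73.7], [472.8, -12.0, 203.2], [456.1, -12.0, 201.2]]
```

Request:
drive_tool:
  series: "0 0 -0.4 0 0 0 0; -0.2 0 -0.75 0 0 0 0; -0.5 0 -0.75 0 0 0 0; -0.8 0 -0.75 0 0 0 0; -0.9 0 -0.75 0 0 0 0; -0.9 0 -0.75 0 0 0 0; -0.9 0 -0.75 0 0 0 0"

```text
time_s: 15.8
eef_pos: [537.6, 70.7, 287.8]
ee_rot: [0.0, 1.0, -0.0, 0.001]
force: [0.6, -0.4, -0.6]
grip_width: -0.002
```

Request:
drive_tool:
  series: "-0.35 0.2 0 0 0 0 0; -0.7 0.5 0 0 0 0 0; -0.95 0.8 0 0 0 0 0; -0.95 0.95 0 0 0 0 0; -0.95 0.95 0 0 0 0 0; -0.95 0.95 0 0 0 0 0"

```text
time_s: 16.4
eef_pos: [424.3, -43.6, 287.6]
ee_rot: [-0.0, 1.0, -0.001, 0.001]
force: [-0.1, 0.2, -0.7]
grip_width: -0.001
```

Run:
```python
from h import *
p,C,s=cur(); print(p,s['time_s'],s['grip_width'])
print(rel((425,-52,280),Rt(0,0)),rel((425,-52,180),Rt(0,0)))
```

```text
[424.31987462 -43.6015279  287.61450533] 16.4 -0.0010203132158373488
[ 0.006  0.07   0.063 -0.    -0.002 -0.003] [ 0.005  0.07   0.897 -0.    -0.002 -0.003]
```

Lower behind the cover, then push it over.

Request:
drive_tool:
  series: "0 0.07 0.3 0 0 0 0; 0 0.07 0.6 0 0 0 0; 0 0.07 0.8 0 0 0 0; 0 0.07 0.9 0 0 0 0; 0 0.07 0.9 0 0 0 0; 0 0.07 0.9 0 0 0 0"

```text
time_s: 17.0
eef_pos: [425.1, -51.6, 180.0]
ee_rot: [-0.0, 1.0, -0.0, 0.001]
force: [-0.4, -0.4, 0.7]
grip_width: 0.002
```

Request:
drive_tool:
  series: "0.1 0 0 0 0 0 0; 0.18 0 0 0 0 0 0; 0.25 0 0 0 0 0 0; 0.33 0 0 0 0 0 0; 0.42 0 0 0 0 0 0; 0.51 0 0 0 0 0 0; 0.6 0 0 0 0 0 0; 0.7 0 0 0 0 0 0; 0.8 0 0 0 0 0 0; 0.8 0 0 0 0 0 0"

```text
time_s: 18.0
eef_pos: [522.3, -51.6, 179.8]
ee_rot: [-0.0, 1.0, -0.0, 0.001]
force: [-0.1, 0.0, -0.3]
grip_width: -0.003
```

Request:
drive_tool:
  series: "0.08 0 0 0 0 0 0; 0.16 0 0 0 0 0 0; 0.24 0 0 0 0 0 0; 0.31 0 0.02 0 0 0 0; 0.38 0 0.05 0 0 0 0; 0.45 0 0.1 0 0 0 0; 0.5 0 0.15 0 0 0 0; 0.5 0 0.15 0 0 0 0; 0.5 0 0.15 0 0 0 0; 0.5 0 0.15 0 0 0 0"

```text
time_s: 19.0
eef_pos: [582.2, -51.7, 162.2]
ee_rot: [-0.0, 1.0, -0.0, 0.001]
force: [0.1, 0.1, 1.1]
grip_width: 0.002
```

Run:
```python
from h import *
p,C,s=cur(); print(p,s['time_s'],s['force'])
a=cap('side','s6.png'); A=a['frame'].mean(2).astype(int)
for v in range(170,226,3): print(v,A[v,186:250:2].tolist())
print([(np.round(r['rect']).tolist(),round(r['confidence'],2)) for r in nets.spot_in('cover',a)])
```

```text
[582.19265214 -51.66996547 162.20176131] 19.0 [0.09271146 0.14651562 1.07452421]
170 [237, 238, 238, 228, 94, 46, 49, 19, 13, 14, 14, 115, 236, 237, 238, 237, 237, 220, 185, 177, 141, 40, 117, 235, 237, 237, 238, 237, 238, 237, 234, 236]
173 [237, 237, 238, 237, 159, 50, 49, 21, 12, 14, 24, 208, 237, 237, 237, 237, 237, 236, 237, 237, 228, 133, 77, 226, 238, 237, 237, 238, 238, 238, 238, 237]
176 [238, 238, 238, 232, 152, 58, 54, 29, 25, 17, 21, 178, 236, 237, 237, 237, 238, 236, 232, 203, 146, 86, 116, 229, 238, 238, 237, 237, 238, 237, 238, 237]
179 [237, 237, 237, 168, 36, 50, 48, 30, 23, 13, 22, 157, 227, 228, 221, 226, 228, 198, 137, 126, 150, 201, 234, 237, 238, 237, 238, 238, 238, 238, 237, 238]
182 [237, 237, 237, 230, 140, 40, 24, 15, 12, 12, 36, 177, 234, 231, 222, 236, 237, 205, 180, 222, 235, 237, 237, 238, 238, 238, 237, 238, 238, 238, 237, 237]
185 [238, 237, 234, 234, 233, 203, 117, 66, 17, 17, 64, 114, 152, 150, 164, 149, 200, 232, 234, 229, 209, 231, 237, 238, 238, 237, 238, 238, 238, 238, 238, 238]
188 [237, 235, 234, 234, 234, 201, 42, 46, 22, 18, 47, 81, 113, 119,
[... 1475 characters left out ...]
, 215, 219, 216, 216, 215, 214, 221, 226, 223, 221, 215, 209, 214, 217, 216, 214, 213, 148]
218 [172, 173, 144, 115, 114, 114, 113, 113, 112, 111, 114, 115, 115, 115, 117, 131, 135, 135, 142, 142, 144, 151, 153, 150, 156, 203, 226, 234, 234, 233, 225, 141]
221 [171, 171, 167, 150, 148, 148, 148, 148, 147, 145, 132, 129, 129, 129, 129, 132, 143, 144, 144, 144, 144, 144, 144, 144, 154, 196, 232, 236, 236, 235, 230, 141]
224 [126, 125, 128, 127, 128, 128, 128, 127, 127, 127, 123, 121, 121, 121, 121, 125, 139, 139, 139, 140, 140, 140, 140, 140, 141, 142, 145, 146, 146, 146, 149, 87]
[([189.0, 195.0, 236.0, 225.0], 0.87), ([172.0, 153.0, 289.0, 239.0], 0.27), ([209.0, 252.0, 215.0, 265.0], 0.19)]
```

Request:
drive_tool:
  series: "0.1 0 0.2 0 0 0 0; 0.15 0 0.4 0 0 0 0; 0.15 0 0.5 0 0 0 0; 0.15 0 0.53 0 0 0 0; 0.15 0 0.545 0 0 0 0; 0.15 0 0.545 0 0 0 0"

```text
time_s: 19.7
eef_pos: [600.6, -51.8, 97.9]
ee_rot: [0.0, 1.0, -0.0, 0.002]
force: [0.2, -0.3, 0.6]
grip_width: 0.001
```

Request:
drive_tool:
  series: "0 0 0.005 0 0 0 0; 0 0 0.01 0 0 0 0; 0 0 0.01 0 0 0 0"

```text
time_s: 20.0
eef_pos: [600.7, -51.9, 97.0]
ee_rot: [0.0, 1.0, -0.0, 0.002]
force: [-0.0, -0.4, -0.2]
grip_width: -0.0
```

Request:
drive_tool:
  series: "0 0 0.005 0 0 0 0; 0 0 0.01 0 0 0 0; 0 0 0.01 0 0 0 0"

```text
time_s: 20.3
eef_pos: [600.6, -51.8, 95.7]
ee_rot: [0.0, 1.0, -0.0, 0.002]
force: [-0.4, -1.2, 0.5]
grip_width: -0.001
```

Request:
drive_tool:
  series: "0 0 0.005 0 0 0 0; 0 0 0.009 0 0 0 0; 0 0 0.009 0 0 0 0"

```text
time_s: 20.6
eef_pos: [600.7, -51.8, 95.5]
ee_rot: [0.0, 1.0, -0.0, 0.002]
force: [-1.9, 0.2, 6.9]
grip_width: -0.004
```

Request:
drive_tool:
  series: "0 0 -0.1 0 0 0 0; 0 0 -0.4 0 0 0 0; 0 0 -0.8 0 0 0 0; 0 -0.3 -1 0 0 0 0; 0 -0.7 -1 0 0 0 0; 0 -1 -1 0 0 0 0; 0 -1 -1 0 0 0 0; 0 -1 -1 0 0 0 0"

```text
time_s: 21.4
eef_pos: [600.2, 68.6, 215.9]
ee_rot: [0.001, 1.0, 0.001, 0.002]
force: [0.2, 0.5, 0.2]
grip_width: 0.005
```

Run:
```python
from h import *
p,C,s=cur(); print(p,s['time_s'],s['force'])
a=cap('side','s7.png');b=cap('top','t7.png')
A=a['frame'][:,:,::-1];B=b['frame'][:,:,::-1]
m=[crop(A,145,140,295,330,3),np.vstack([crop(B,110,100,210+20,185,2.9,1.5),crop(B,265,120,365,220,2.9,1.5)][:1]+[np.pad(crop(B,265,120,365,220,2.9,1.5),((0,0),(0,58),(0,0)))])]
mosaic('v7.png',*m)
```

```text
[600.18825335  68.64025129 215.88920252] 21.4 [0.19860139 0.51479287 0.22366013]
(570, 806, 3)
```

View pics/v7.png

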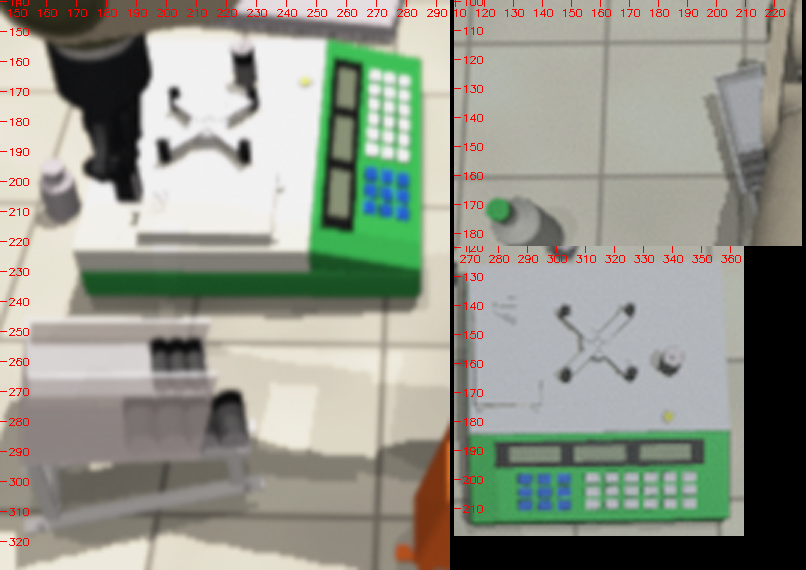

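The cover lies flat over the bay, about (190–236, 200–222) in the side view. The next cell rests at the rack's stop near (221, 279), and the spent cell, check weight and bottle have not moved. The hand is clear of everything, so I am handing in.

```bash
python3 -c "
from h import *
print(ctrl.finish_job())"
```

```text
the job is handed in; nothing more can be done
None
```

The job is done and handed in at about 21.5 s of the 61 s allowed. The cell is in the empty bay place, the cover is shut, and the robot was touching nothing at the end.

**What I did:** I took the front cell from the lower run with the hand leaning 38°, gripping it by its two end faces at 25 N. I lifted it straight up over the lip and lowered it upright into the bay, about 2 mm off towards the leaf. During the descent it touched lightly on one side (2.4 N), so I shifted 0.8 mm in +x. It then came to rest with about 3 N upward, and I let go. I pushed the cover over from the keypad side and it fell shut.

**Checks that agreed:**
- **Cell seated:** its band and end edges match the neighbouring cell that faces the same way, within about 0.1 pixel (roughly 0.4 mm) in the side view. In the top view they fall in the same pixel columns. Button end is towards the plate.
- **Cover shut:** I pressed lightly on it (about 7 N) and met it at 95.5 mm, the height expected when shut.
- **Rack:** the next cell rolled down to the stop and the small cells are still in the upper run.
- **Nothing else moved:** the spent cell, check weight and bottle stand where they were. The last picture did not show the pan fully.

**What disagreed or was left unchecked:**
- The two cameras differed by 2 to 5 mm until I applied a half-pixel correction, after which about 1 to 2 mm remained.
- Near the rack the fingertips appeared several millimetres farther back than I predicted, so I corrected the grasp from the pictures.
- I did not press on the cell itself after letting go. That it is fully home rests on the images and the seating force.

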